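# Run a fingertip up the hotplate's touch strip to the set pointer

## Task

Turn the stirring hotplate up to its set level: put the closed fingertips on the white dot at one end of the black touch strip and, pressing lightly, slide along the strip without lifting, until they are level with the orange pointer, not past it. Finish holding there: the program ends with the fingertips still lightly pressing the strip beside the pointer. Leave the beaker, the amber jar and the yellow petri dish alone.

Things in the scene. Friction and masses are not known exactly. Their poses are not given: they have to be found in the camera images.
- hotplate: White stirring hotplate standing fixed on the bench, 300 (its x) x 320 (its y) mm. Origin at bench level under the middle of the touch strip; its y runs along the strip from the far end towards the white dot, its x points away from the strip's side to the blue heater block. White front ledge 50 mm above the bench, reaching from x = -60 to 65 mm; behind it the blue block, 75 mm high, x = 65 to 240 mm, with a white ceramic plate on it, top 83 mm high, x = 80 to 230 mm.
- strip_start (a point): Centre of the white dot (24 mm across) on the touch strip, at the height of the strip's unpressed top face, 62 mm above the bench; fixed to the hotplate, axes as the hotplate's. The black strip is 34 mm wide (hotplate x), 260 mm long (hotplate y), flat and level, its top 12 mm above the white ledge; it ends 15 mm beyond the dot. Grey ticks every 23 mm along it, growing wider.
- strip_end (a point): Middle of the strip's last and widest tick, at the other end of the strip, 230 mm from the white dot, also at the height of the unpressed top face; fixed to the hotplate.
- pointer_mark (a point): The point on the strip's centre line, at the height of the unpressed top face, that the orange pointer points at: where to stop. The pointer is an orange block 24 x 12 x 8 mm with a narrow nose, fixed on the white ledge along the side of the strip nearest the blue block; its middle lies 37 mm from the strip's centre line and its top 4 mm lower than the strip's top. It stands 140 to 215 mm from the white dot. Axes as the hotplate's.
- strip (a joint): How far the whole strip is pressed down, 0 to 0.006 m (stop). It moves as one piece, straight down, on a spring: it starts to give at about 0.5 N, takes about 2 N at 3 mm and 3.5 N at 6 mm, and springs back up. It is felt from 0.5 mm on. A press of 2 to 4 mm is a good light touch; over 12 N is too hard. The strip reads the point midway between the fingertips, fingers shut.
- strip_top (a point): Middle of the strip's top face, on the strip itself: goes down with it.
- beaker_center (a point): Empty glass beaker, 70 mm across, 90 mm high, loose on the hotplate's ceramic plate; the point is at its centre, 45 mm above its foot. To be left alone.
- jar_center (a point): Closed amber glass jar, 60 mm across, about 110 mm high, standing loose on the bench by the hotplate's white-dot end; the point is on its axis, 55 mm up. To be left alone.
- dish_center (a point): Yellow closed petri dish, 86 mm across, 14 mm high, loose on the bench by the hotplate's other end; the point is at its centre, 7 mm up. To be left alone.

How it is judged:
On the way, in this order (a step that is already met when the one before it is completed fails the run):
1. fingertips press the strip at the white dot (value of joint strip above 0.0005 m and contact force between the fingers and strip above 0.2 N and x of the grasp point in the frame of strip_start between -0.014 and 0.014 m and y of the grasp point in the frame of strip_start between -0.012 and 0.012 m), for 0.05 s.
2. still pressing, 30 mm along from the dot (value of joint strip above 0.0005 m and contact force between the fingers and strip above 0.2 N and x of the grasp point in the frame of strip_start between -0.014 and 0.014 m and y of the grasp point in the frame of strip_start between -0.039 and -0.021 m), for 0.02 s.
3. still pressing, 60 mm along from the dot (value of joint strip above 0.0005 m and contact force between the fingers and strip above 0.2 N and x of the grasp point in the frame of strip_start between -0.014 and 0.014 m and y of the grasp point in the frame of strip_start between -0.069 and -0.051 m), for 0.02 s.
4. still pressing, 60 mm short of the pointer (value of joint strip above 0.0005 m and contact force between the fingers and strip above 0.2 N and x of the grasp point in the frame of strip_start between -0.014 and 0.014 m and y of the grasp point in the frame of pointer_mark between 0.051 and 0.069 m), for 0.02 s.
5. still pressing, 30 mm short of the pointer (value of joint strip above 0.0005 m and contact force between the fingers and strip above 0.2 N and x of the grasp point in the frame of strip_start between -0.014 and 0.014 m and y of the grasp point in the frame of pointer_mark between 0.021 and 0.039 m), for 0.02 s.
6. pressing level with the pointer (value of joint strip above 0.0005 m and contact force between the fingers and strip above 0.2 N and x of the grasp point in the frame of strip_start between -0.014 and 0.014 m and y of the grasp point in the frame of pointer_mark between -0.012 and 0.012 m), for 0.2 s.
At the end, for the whole second after the job is handed in: The fingertips press the strip (at least 0.5 mm down, under 12 N), midway between them within 12 mm of the pointer's mark along the strip and 14 mm of its centre line; beaker, jar and dish within 15 mm of where they stood and at rest (all of step 6 and contact force between the fingers and strip below 12 N and distance of each of beaker_center, jar_center, dish_center from where it was at the start of the episode below 0.015 m and linear speed of each of beaker, amber_jar, dish below 0.02 m/s); the arm keeps its last pose, push and grip.
It fails at once if strip pressed with more than 12 N (contact force between the fingers and strip above 12 N).
It fails at once if strip pressed more than 20 mm past the pointer (value of joint strip above 0.0005 m and contact force between the fingers and strip above 0.2 N and y of the grasp point in the frame of pointer_mark below -0.02 m).
It fails at once if fingertips lifted off (up to 15 mm above) the strip between the dot and the pointer (value of joint strip below 0.0002 m and y of the grasp point in the frame of strip_start below -0.02 m and y of the grasp point in the frame of pointer_mark above 0.014 m and z of the grasp point in the frame of strip_start between 0 and 0.034 m and x of the grasp point in the frame of strip_start between -0.014 and 0.014 m).
It fails at once if beaker, jar or dish moved or lifted more than 15 mm (distance of any of beaker_center, jar_center, dish_center from where it was at the start of the episode above 0.015 m).
It fails at once if the fingers press on the beaker, jar or dish (contact force between the fingers and beaker above 1 N or contact force between the fingers and amber_jar above 1 N or contact force between the fingers and dish above 1 N).
It also fails if it takes over 38 s, if anything falls off the work surface, if the arm or the gripper's body presses on something with over 40 N, if the wrist force passes 120 N, or if a joint passes its speed limit or range.

## Robot

A 6-joint arm with a two-finger parallel gripper is mounted at the origin on the work surface. World frame = base frame: x ahead of the robot, y to its left, z up, the work surface at z = 0. Lengths are in m, angles in rad, forces in N, time in s.
With the tool pointing down it reaches from about 0.275 to 0.725 m from the base axis. Payload 15.9 kg.
Tool frame: the origin (TCP) lies between the finger pads; the fingertips stand 17 mm ahead of it and the grasp point (between the pads) lies 2 mm behind it; z points along the fingers, y is the line along which they close (so a half turn about z gives the same grasp; the last joint's range is limited). The gripper opens to 85 mm and grips with 20 to 120 N. Pads are 22 mm wide; open, the fingers measure 114 mm over their backs; the gripper's body (76 mm by 85 mm) begins 54 mm behind the grasp point. The pads swing forward as they close: fully open they stand 13 mm farther back than shut.
Start: joints at [1.332, 0.213, -0.034, 1.323, 0, 1.571], TCP at [0.118, 0.486, 0.248] pointing down, gripper open.
Joint ranges: [-2.98, 2.98], [-0.74, 1.72], [-1.14, 1.35], [-2.1, 2.04], [-1.57, 1.44], [-3.14, 3.14]. Speed limits (rad/s): [1.89, 1.89, 2.39, 2.57, 3.14, 3.14].

## Interface

Orientations are given as [roll, pitch, yaw] about the fixed x, y, z axes, in that order (R = Rz(yaw) Ry(pitch) Rx(roll)).
In Python, from workcell import env, snapshot, get_calibration, nets gives the robot as it stands.
- The arm moves only by the tool arm_command, never from a script. Its argument "rows" is a list of rows, each an object of numbers: "x", "y", "z": the shift along the tool's x, y, z in mm; "rx", "ry", "rz": the turn, a rotation vector about the tool's x, y, z in degrees; "gripper": the opening, from -1 (shut) to 1 (fully open). In form: [{"x": .., "y": .., "z": .., "rx": .., "ry": .., "rz": .., "gripper": ..}, ...]. A call has 1 to 8 rows; each row shifts and turns the commanded pose from where the row before left it, along the tool's axes as they then stand; what a row does not reach is not made up. A row lasts 1/10 s, in which the tool goes at most 50 mm and 8.59 degrees, less where a joint would pass 70% of its speed; a pose out of reach is approached as far as the arm can. A call is refused whole if a number of a shift passes 50 or a number of a turn 8.59, either way. A call with a gripper value outside its range is refused whole. The fingers move at their own pace and stop on an object; "squeeze" is the grip in N (left out, the last holds). Time passes only in rows, so rows that do not move let the fingers close. It gives the time, the measured TCP pose, the force, the opening and the grip force at its end, in the units of the state.
- env.sense(): the state, without advancing time (a new reading comes with each control period).
- snapshot(name): name is "side" or "top"; returns (picture, depth): 480x640x3 uint8, red, green, blue; 480x640 float32, m along the optical axis (not along the pixel's ray), 0 where there is no reading.
- get_calibration(name): a dict with "intrinsics" (3x3 intrinsics, pixels), "R" (3x3) and "t" (3): a world point X has camera coordinates R X + t. Camera axes: x right, y down, z forward; pixel columns grow to the right and rows downward; lengths in m; the calibration is good to about 2 mm. A picture is of the moment at which its call begins. get_calibration takes no time and is no camera call.
- env.sign_off(): hands the job in; it is judged then, once.
Trained networks look in the newest picture that a camera, given by its name, has taken for a name from the list of things; names that differ only in an ending like _2 or _b are one class to them, and where a whole thing is asked for, a point or a joint stands for the part that bears it (a point fixed in the world has none). Each returns a list of dicts, best first, with "conf" (0 to 1); they miss things now and then, are a little off and sometimes report something else, mostly with a low value. They report only what shows in the picture. A call takes as long as a camera call.
- nets.find_in(camera, target): "at" ([row, column] in pixels, amid what is visible of it).
- nets.landmark_of(camera, target): "at" ([row, column] in pixels: a listed point, or the origin of a listed thing).
The state is a dict: "time": time; "joints": joint angles; "dq": joint speeds; "joint_efforts": joint torques, N m; "tool_pos": TCP position; "orientation": TCP orientation; "ft_force": force on the tool from outside, world axes, zero at the start; "torque": the same for the moment, N m; "opening": opening from 0.0 (shut) to 1.0 (fully open); "grip_force": force on a finger pad.
Only numpy, scipy, OpenCV 4.12 (cv2) and the standard library are available. Lean on these libraries where they do the work, as an engineer would, in place of code of your own. Each camera call takes 0.05 s, during which the arm holds its last target. There are 200 camera calls.

## Working session

There is one attempt and no reset: what is moved stays moved. The work goes in short steps, Python scripts to look and compute and a tool call to move; the robot and the scene stay as the last step left them, time stands still between calls to the robot, and variables do not carry over. Pictures are saved under pics/ and viewed, at most 10 in all, crops included, and the job is handed in when it is done.

Besides the shell and the picture viewer there is one more tool, called after "Emit:" as name([rows], argument=value, ...), one row to a line, values as JSON. arm_command: Moves the arm, as the interface text tells. Its arguments: {"type":"object","properties":{"rows":{"type":"array","items":{"type":"object","properties":{"x":{"type":"number"},"y":{"type":"number"},"z":{"type":"number"},"rx":{"type":"number"},"ry":{"type":"number"},"rz":{"type":"number"},"gripper":{"type":"number"}}}},"squeeze":{"type":"number"}},"required":["rows"]}

```bash
mkdir -p pics; cat > h.py <<'E'
import numpy as np, cv2
from workcell import env, snapshot, get_calibration, nets
def ray(cam,at,z):
    c=get_calibration(cam);K,R,t=[np.array(c[k]) for k in("intrinsics","R","t")]
    d=R.T@np.linalg.inv(K)@np.array([at[1],at[0],1.]);o=-R.T@t
    return o+d*(z-o[2])/d[2]
E
python3 - <<'E'
from h import *
for c in("top","side"):
    p,d=snapshot(c);cv2.imwrite(f"pics/{c}0.png",p[:,:,::-1])
    for n,z in(("strip_start",.062),("strip_end",.062),("pointer_mark",.062),("beaker_center",.128),("jar_center",.055),("dish_center",.007)):
        for r in nets.landmark_of(c,n)[:2]: print(c,n,np.round(r["at"]),round(r["conf"],2),ray(c,r["at"],z).round(4))
s=env.sense();print(s)
E
```

```text
top strip_start [289. 295.] 0.65 [0.4927 0.1149 0.062 ]
top strip_end [249. 380.] 0.69 [ 0.5883 -0.0864  0.062 ]
top pointer_mark [258. 367.] 0.44 [ 0.5666 -0.0551  0.062 ]
top beaker_center [188. 330.] 0.98 [0.7199 0.0339 0.128 ]
top jar_center [292. 227.] 0.94 [0.4859 0.2764 0.055 ]
top jar_center [266. 340.] 0.29 [0.5487 0.0087 0.055 ]
top dish_center [188. 414.] 0.94 [ 0.7512 -0.1779  0.007 ]
side strip_start [268. 282.] 0.94 [0.5052 0.1245 0.062 ]
side strip_start [289. 335.] 0.26 [0.5476 0.0102 0.062 ]
side strip_end [308. 390.] 0.61 [ 0.5927 -0.0934  0.062 ]
side pointer_mark [299. 371.] 0.58 [ 0.5812 -0.0541  0.062 ]
side beaker_center [220. 391.] 0.83 [0.7144 0.0299 0.128 ]
side jar_center [230. 233.] 0.89 [0.497  0.2903 0.055 ]
side dish_center [310. 475.] 0.69 [ 0.7498 -0.1784  0.007 ]
{'time': 0.7, 'joints': array([ 1.33199959e+00,  2.12845048e-01, -3.43899154e-02,  1.32349956e+00,
        1.43187100e-06,  1.57080331e+00]), 'dq': array([-0.00094872,  0.00014231, -0.00129192, -0.0008109 ,  0.00145378,
       -0.00168681]), 'joint_efforts': array([ 1.56366054e-04, -6.85838342e+01,  4.87264538e+01,  1.17035979e-03,
       -5.57573776e-05,  1.03170694e-05]), 'tool_pos': array([0.11826409, 0.48580218, 0.24833732]), 'orientation': array([ 3.14153085e+00, -1.43230236e-06,  2.90278894e+00]), 'ft_force': array([ 0.09983208, -0.90298324, -0.01082322]), 'torque': array([ 0.02840198,  0.01096612, -0.01362945]), 'grip_force': 0.0, 'opening': 1.0033090418376571}
```

```bash
python3 - <<'E'
from h import *
a=cv2.imread("pics/top0.png")[220:320,250:420];b=cv2.imread("pics/side0.png")[230:340,240:420]
cv2.imwrite("pics/ct.png",cv2.resize(a,None,fx=4.5,fy=4.5,interpolation=2))
cv2.imwrite("pics/cs.png",cv2.resize(b,None,fx=4.4,fy=4.4,interpolation=2))
E
```

```text
(no output)
```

View pics/ct.png

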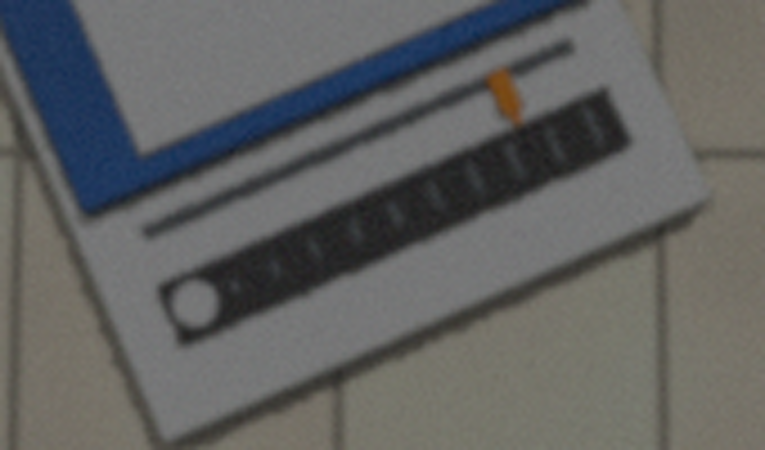

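View pics/cs.png

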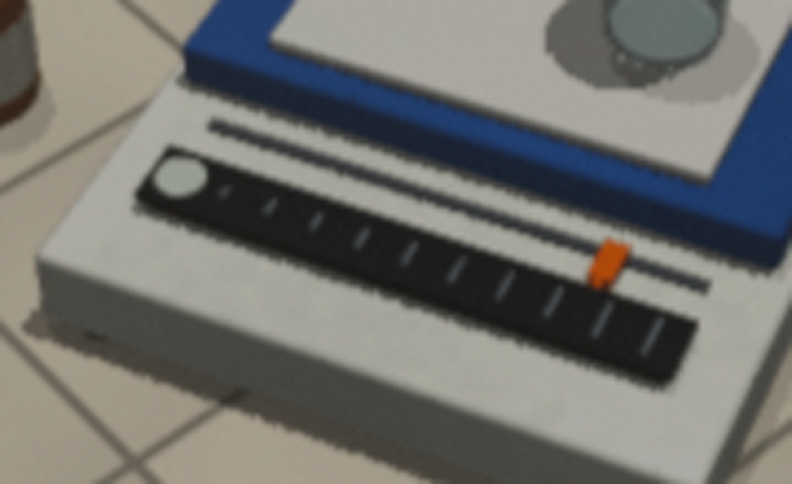

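View pics/side0.png

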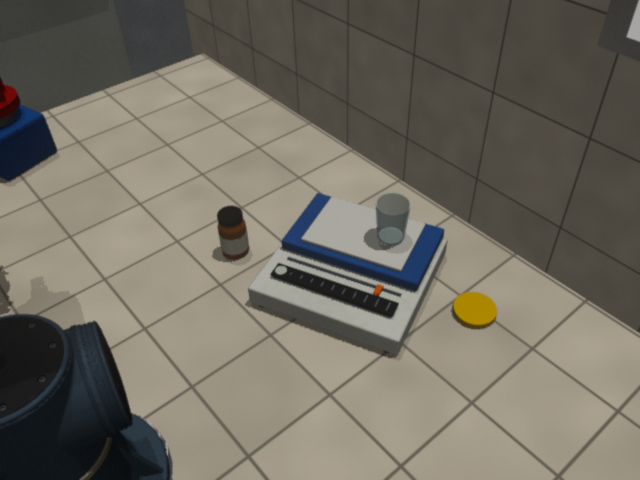

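```bash
cat > fit.py <<'E'
from h import *
from scipy.optimize import least_squares
# pixel (col,row)
ob={"top":{"d":(250+195/4.5,220+303/4.5),"e":(250+595/4.5,220+126/4.5)},"side":{"d":(240+180/4.4,230+178/4.4),"e":(240+653/4.4,230+336/4.4)}}
for c in ob:
    im=cv2.imread(f"pics/{c}0.png").astype(int);m=(im[:,:,2]-im[:,:,0]>60)&(im[:,:,1]<im[:,:,2]*.72)
    m[:220]=0;m[330:]=0;m[:,:330]=0;m[:,400:]=0
    r,q=np.nonzero(m);ob[c]["p"]=(q.mean(),r.mean());print(c,len(r),q.mean(),r.mean())
def pr(c,X):
    k=get_calibration(c);v=k["intrinsics"]@(np.array(k["R"])@X+k["t"]);return v[:2]/v[2]
def res(p,cs):
    x,y,a,s=p;ex=np.array([np.cos(a),np.sin(a),0]);ey=np.array([-np.sin(a),np.cos(a),0])
    o=np.array([x,y,.062]);P={"d":o,"e":o-.23*ey,"p":o-s*ey+.034*ex-[0,0,.004]}
    return np.concatenate([pr(c,P[k])-ob[c][k] for c in cs for k in P])
for cs in(["top"],["side"],["top","side"]):
    r=least_squares(res,[.5,.12,.4,.19],args=(cs,),x_scale=[.01,.01,.05,.01]);print(cs,r.x.round(4),r.fun.round(1))
    x,y,a,s=r.x;print(" start",x,y,"mark",x+s*np.sin(a),y-s*np.cos(a))
E
python3 fit.py
```

```text
top 38 361.7894736842105 240.39473684210526
side 69 377.69565217391306 289.4782608695652
['top'] [0.4964 0.119  0.4256 0.1941] [ 0.  -0.1 -0.3 -0.5  0.3  0.6]
 start 0.4964233115956304 0.11895347450956464 mark 0.5765406641186677 -0.05780758281053919
['side'] [0.4982 0.1199 0.4279 0.1948] [-0.  -0.   0.1 -0.1 -0.1  0.2]
 start 0.4982008760080122 0.11988197129524403 mark 0.5790419750190781 -0.057362109086479984
['top', 'side'] [0.4973 0.1193 0.4269 0.1945] [-0.1 -0.5 -0.5 -1.   0.2  0.1 -0.2  0.3 -0.1  0.4 -0.4  0.6]
 start 0.49729328678455714 0.11928342593387016 mark 0.5778328436365984 -0.05775650367055328
```

Emit:
arm_command([
  {"x": -38, "y": -22, "gripper": -1},
  {"x": -38, "y": -22, "gripper": -1},
  {"x": -38, "y": -22, "gripper": -1},
  {"x": -38, "y": -22, "gripper": -1},
  {"x": -38, "y": -22, "gripper": -1},
  {"x": -38, "y": -22, "gripper": -1},
  {"x": -38, "y": -22, "gripper": -1},
  {"x": -38, "y": -22, "gripper": -1},
], squeeze=20)

```text
invalid input at $.rows[0]: expected keys x, y, z, rx, ry, rz, gripper
```

Emit:
arm_command([
  {"x": -38, "y": -22, "gripper": -1},
  {"x": -38, "y": -22, "gripper": -1},
  {"x": -38, "y": -22, "gripper": -1},
  {"rz": -7.6, "gripper": -1},
  {"rz": -7.6, "gripper": -1},
  {"rz": -7.6, "gripper": -1},
  {"rz": -7.6, "gripper": -1},
  {"rz": -7.6, "gripper": -1},
])

```text
invalid input at $.rows[0]: expected keys x, y, z, rx, ry, rz, gripper
```

Emit:
arm_command([
  {"z": 0, "gripper": -1},
  {"z": 0, "gripper": -1},
])

```text
invalid input at $.rows[0]: expected keys x, y, z, rx, ry, rz, gripper
```

Emit:
arm_command([
  {"x": -38, "y": -22, "z": 0, "rx": 0, "ry": 0, "rz": 0, "gripper": -1},
  {"x": -38, "y": -22, "z": 0, "rx": 0, "ry": 0, "rz": 0, "gripper": -1},
  {"x": -38, "y": -22, "z": 0, "rx": 0, "ry": 0, "rz": 0, "gripper": -1},
  {"x": -38, "y": -22, "z": 0, "rx": 0, "ry": 0, "rz": 0, "gripper": -1},
  {"x": -38, "y": -22, "z": 0, "rx": 0, "ry": 0, "rz": 0, "gripper": -1},
  {"x": -38, "y": -22, "z": 0, "rx": 0, "ry": 0, "rz": 0, "gripper": -1},
  {"x": -38, "y": -22, "z": 0, "rx": 0, "ry": 0, "rz": 0, "gripper": -1},
  {"x": -38, "y": -22, "z": 0, "rx": 0, "ry": 0, "rz": 0, "gripper": -1},
], squeeze=20)

```text
time: 1.5
tool_pos: [0.3731, 0.2414, 0.2485]
orientation: [3.141, 0.0, 2.903]
ft_force: [1.0, 0.7, 0.7]
opening: 0.002
grip_force: 0.0
```

Emit:
arm_command([
  {"x": -38, "y": -22, "z": 0, "rx": 0, "ry": 0, "rz": 0, "gripper": -1},
  {"x": -38, "y": -22, "z": 0, "rx": 0, "ry": 0, "rz": 0, "gripper": -1},
  {"x": -38, "y": -22, "z": 0, "rx": 0, "ry": 0, "rz": 0, "gripper": -1},
  {"x": 0, "y": 0, "z": 0, "rx": 0, "ry": 0, "rz": -7.6, "gripper": -1},
  {"x": 0, "y": 0, "z": 0, "rx": 0, "ry": 0, "rz": -7.6, "gripper": -1},
  {"x": 0, "y": 0, "z": 0, "rx": 0, "ry": 0, "rz": -7.6, "gripper": -1},
  {"x": 0, "y": 0, "z": 0, "rx": 0, "ry": 0, "rz": -7.6, "gripper": -1},
  {"x": 0, "y": 0, "z": 0, "rx": 0, "ry": 0, "rz": -7.6, "gripper": -1},
])

```text
time: 2.3
tool_pos: [0.4672, 0.1517, 0.2483]
orientation: [3.142, 0.0, -2.712]
ft_force: [-0.1, 0.2, -0.8]
opening: -0.0
grip_force: 0.0
```

Emit:
arm_command([
  {"x": 0, "y": 0, "z": 0, "rx": 0, "ry": 0, "rz": 0, "gripper": -1},
  {"x": 0, "y": 0, "z": 0, "rx": 0, "ry": 0, "rz": 0, "gripper": -1},
])

```text
time: 2.5
tool_pos: [0.4671, 0.1518, 0.2483]
orientation: [-3.142, -0.0, -2.721]
ft_force: [0.1, 0.4, 0.4]
opening: 0.002
grip_force: 0.0
```

Emit:
arm_command([
  {"x": -14, "y": -42, "z": 0, "rx": 0, "ry": 0, "rz": 0, "gripper": -1},
  {"x": 0, "y": 0, "z": 35, "rx": 0, "ry": 0, "rz": 0, "gripper": -1},
  {"x": 0, "y": 0, "z": 35, "rx": 0, "ry": 0, "rz": 0, "gripper": -1},
  {"x": 0, "y": 0, "z": 35, "rx": 0, "ry": 0, "rz": 0, "gripper": -1},
  {"x": 0, "y": 0, "z": 35, "rx": 0, "ry": 0, "rz": 0, "gripper": -1},
  {"x": 0, "y": 0, "z": 14, "rx": 0, "ry": 0, "rz": 0, "gripper": -1},
  {"x": 0, "y": 0, "z": 0, "rx": 0, "ry": 0, "rz": 0, "gripper": -1},
  {"x": 0, "y": 0, "z": 0, "rx": 0, "ry": 0, "rz": 0, "gripper": -1},
])

```text
time: 3.3
tool_pos: [0.4975, 0.1194, 0.0949]
orientation: [-3.141, 0.0, -2.719]
ft_force: [-0.1, 0.4, 0.4]
opening: 0.001
grip_force: 0.0
```

```bash
python3 - <<'E'
from h import *
o=[]
for c,r,q in(("top",210,240),("side",190,220)):
    p,d=snapshot(c);o.append(cv2.resize(p[r:r+140,q:q+190,::-1],None,fx=2.1*2,fy=2.1*2,interpolation=2))
cv2.imwrite("pics/near.png",cv2.resize(np.vstack(o),None,fx=.5,fy=.5,interpolation=3))
s=env.sense();print(s["tool_pos"],s["orientation"],s["ft_force"])
E
```

```text
[0.49800782 0.11948162 0.09556012] [-3.14125384e+00  1.82814294e-03 -2.71830910e+00] [ 0.32313389 -0.02448711 -0.03931496]
```

View pics/near.png

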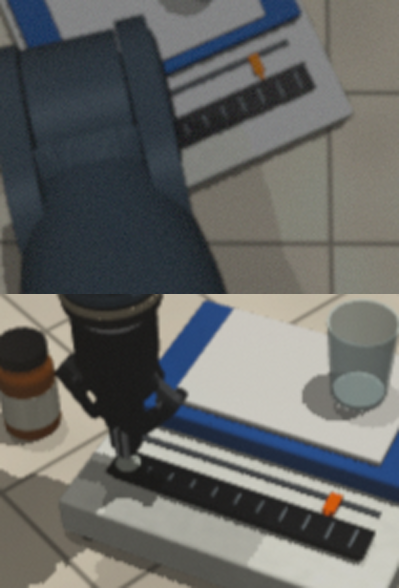

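The side view shows the closed fingertips directly above the white dot (about column 282, row 268 in the full image). The pointer is unobstructed and the jar and beaker are clear. I'll descend gently.

Emit:
arm_command([
  {"x": 0, "y": 0, "z": 6, "rx": 0, "ry": 0, "rz": 0, "gripper": -1},
  {"x": 0, "y": 0, "z": 5, "rx": 0, "ry": 0, "rz": 0, "gripper": -1},
  {"x": 0, "y": 0, "z": 3, "rx": 0, "ry": 0, "rz": 0, "gripper": -1},
  {"x": 0, "y": 0, "z": 1, "rx": 0, "ry": 0, "rz": 0, "gripper": -1},
  {"x": 0, "y": 0, "z": 1, "rx": 0, "ry": 0, "rz": 0, "gripper": -1},
  {"x": 0, "y": 0, "z": 1, "rx": 0, "ry": 0, "rz": 0, "gripper": -1},
  {"x": 0, "y": 0, "z": 0, "rx": 0, "ry": 0, "rz": 0, "gripper": -1},
  {"x": 0, "y": 0, "z": 0, "rx": 0, "ry": 0, "rz": 0, "gripper": -1},
])

```text
time: 4.2
tool_pos: [0.4972, 0.1193, 0.0774]
orientation: [-3.142, 0.0, -2.717]
ft_force: [-1.1, -0.1, 1.3]
opening: -0.0
grip_force: 0.7
```

Emit:
arm_command([
  {"x": 0, "y": 0, "z": 0.5, "rx": 0, "ry": 0, "rz": 0, "gripper": -1},
  {"x": 0, "y": 0, "z": 0, "rx": 0, "ry": 0, "rz": 0, "gripper": -1},
])

```text
time: 4.4
tool_pos: [0.4973, 0.1193, 0.0768]
orientation: [3.142, 0.0, -2.717]
ft_force: [0.8, -0.2, 2.0]
opening: -0.0
grip_force: 0.8
```

Emit:
arm_command([
  {"x": 0, "y": 0, "z": 0, "rx": 0, "ry": 0, "rz": 0, "gripper": -1},
])

```text
time: 4.5
tool_pos: [0.4972, 0.1193, 0.0768]
orientation: [3.142, 0.0, -2.717]
ft_force: [-1.5, -1.5, 1.2]
opening: 0.002
grip_force: 0.8
```

Emit:
arm_command([
  {"x": 0, "y": 0, "z": 0, "rx": 0, "ry": 0, "rz": 0, "gripper": -1},
])

```text
time: 4.6
tool_pos: [0.4972, 0.1193, 0.0768]
orientation: [-3.142, 0.0, -2.717]
ft_force: [-0.3, -0.6, 1.7]
opening: -0.002
grip_force: 0.8
```

Emit:
arm_command([
  {"x": 0, "y": -3, "z": 0.8, "rx": 0, "ry": 0, "rz": 0, "gripper": -1},
  {"x": 0, "y": -6, "z": 0, "rx": 0, "ry": 0, "rz": 0, "gripper": -1},
  {"x": 0, "y": -6, "z": 0, "rx": 0, "ry": 0, "rz": 0, "gripper": -1},
  {"x": 0, "y": -6, "z": 0, "rx": 0, "ry": 0, "rz": 0, "gripper": -1},
  {"x": 0, "y": -6, "z": 0, "rx": 0, "ry": 0, "rz": 0, "gripper": -1},
  {"x": 0, "y": -6, "z": 0, "rx": 0, "ry": 0, "rz": 0, "gripper": -1},
  {"x": 0, "y": -6, "z": 0, "rx": 0, "ry": 0, "rz": 0, "gripper": -1},
  {"x": 0, "y": -6, "z": 0, "rx": 0, "ry": 0, "rz": 0, "gripper": -1},
])

```text
time: 5.4
tool_pos: [0.5159, 0.0778, 0.076]
orientation: [3.142, -0.0, -2.717]
ft_force: [-1.3, 1.5, 2.2]
opening: -0.002
grip_force: 1.0
```

Emit:
arm_command([
  {"x": 0, "y": -6, "z": 0, "rx": 0, "ry": 0, "rz": 0, "gripper": -1},
  {"x": 0, "y": -6, "z": 0, "rx": 0, "ry": 0, "rz": 0, "gripper": -1},
  {"x": 0, "y": -6, "z": 0, "rx": 0, "ry": 0, "rz": 0, "gripper": -1},
  {"x": 0, "y": -6, "z": 0, "rx": 0, "ry": 0, "rz": 0, "gripper": -1},
  {"x": 0, "y": -6, "z": 0, "rx": 0, "ry": 0, "rz": 0, "gripper": -1},
  {"x": 0, "y": -6, "z": 0, "rx": 0, "ry": 0, "rz": 0, "gripper": -1},
  {"x": 0, "y": -6, "z": 0, "rx": 0, "ry": 0, "rz": 0, "gripper": -1},
  {"x": 0, "y": -6, "z": 0, "rx": 0, "ry": 0, "rz": 0, "gripper": -1},
])

```text
time: 6.2
tool_pos: [0.5357, 0.0341, 0.076]
orientation: [3.142, -0.0, -2.717]
ft_force: [-0.6, 1.4, 3.2]
opening: -0.003
grip_force: 1.0
```

Emit:
arm_command([
  {"x": 0, "y": -6, "z": 0, "rx": 0, "ry": 0, "rz": 0, "gripper": -1},
  {"x": 0, "y": -6, "z": 0, "rx": 0, "ry": 0, "rz": 0, "gripper": -1},
  {"x": 0, "y": -6, "z": 0, "rx": 0, "ry": 0, "rz": 0, "gripper": -1},
  {"x": 0, "y": -6, "z": 0, "rx": 0, "ry": 0, "rz": 0, "gripper": -1},
  {"x": 0, "y": -6, "z": 0, "rx": 0, "ry": 0, "rz": 0, "gripper": -1},
  {"x": 0, "y": -6, "z": 0, "rx": 0, "ry": 0, "rz": 0, "gripper": -1},
  {"x": 0, "y": -6, "z": 0, "rx": 0, "ry": 0, "rz": 0, "gripper": -1},
  {"x": 0, "y": -6, "z": 0, "rx": 0, "ry": 0, "rz": 0, "gripper": -1},
])

```text
time: 7.0
tool_pos: [0.5555, -0.0096, 0.076]
orientation: [3.142, 0.0, -2.717]
ft_force: [-0.4, 2.2, 1.3]
opening: 0.004
grip_force: 1.0
```

Emit:
arm_command([
  {"x": 0, "y": -6, "z": 0, "rx": 0, "ry": 0, "rz": 0, "gripper": -1},
  {"x": 0, "y": -6, "z": 0, "rx": 0, "ry": 0, "rz": 0, "gripper": -1},
  {"x": 0, "y": -6, "z": 0, "rx": 0, "ry": 0, "rz": 0, "gripper": -1},
  {"x": 0, "y": -6, "z": 0, "rx": 0, "ry": 0, "rz": 0, "gripper": -1},
  {"x": 0, "y": -6, "z": 0, "rx": 0, "ry": 0, "rz": 0, "gripper": -1},
  {"x": 0, "y": -6, "z": 0, "rx": 0, "ry": 0, "rz": 0, "gripper": -1},
  {"x": 0, "y": -6, "z": 0, "rx": 0, "ry": 0, "rz": 0, "gripper": -1},
  {"x": 0, "y": -6, "z": 0, "rx": 0, "ry": 0, "rz": 0, "gripper": -1},
])

```text
time: 7.8
tool_pos: [0.5752, -0.0534, 0.076]
orientation: [-3.142, 0.0, -2.717]
ft_force: [-1.0, 0.5, 1.7]
opening: -0.002
grip_force: 1.0
```

```bash
python3 - <<'E'
from h import *
p,d=snapshot("side");cv2.imwrite("pics/end.png",cv2.resize(p[200:330,290:450,::-1],None,fx=4.5,fy=4.5,interpolation=2))
s=env.sense();print(s["tool_pos"],s["ft_force"])
E
```

```text
[ 0.57555716 -0.05410176  0.0760037 ] [ 0.31325216 -1.43362537  1.95365851]
```

View pics/end.png

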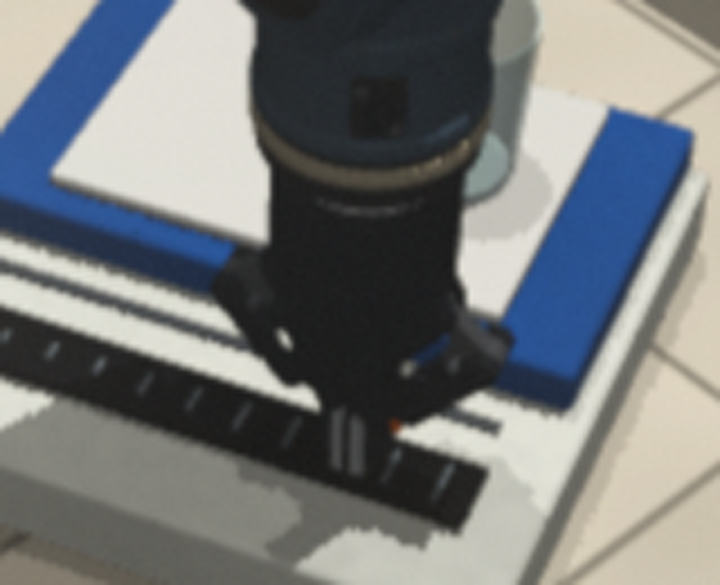

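The side view shows the closed tips on the strip just past tick 8, around (348,470) in the crop. The pointer's tip shows slightly further along at (397,425). This agrees with about 189 mm travelled, so I'll go 5 mm more.

Emit:
arm_command([
  {"x": 0, "y": -3, "z": 0, "rx": 0, "ry": 0, "rz": 0, "gripper": -1},
  {"x": 0, "y": -2, "z": 0, "rx": 0, "ry": 0, "rz": 0, "gripper": -1},
  {"x": 0, "y": 0, "z": 0, "rx": 0, "ry": 0, "rz": 0, "gripper": -1},
  {"x": 0, "y": 0, "z": 0, "rx": 0, "ry": 0, "rz": 0, "gripper": -1},
  {"x": 0, "y": 0, "z": 0, "rx": 0, "ry": 0, "rz": 0, "gripper": -1},
  {"x": 0, "y": 0, "z": 0, "rx": 0, "ry": 0, "rz": 0, "gripper": -1},
])

```text
time: 8.45
tool_pos: [0.5772, -0.0575, 0.0761]
orientation: [-3.141, 0.0, -2.717]
ft_force: [0.4, -1.9, 2.7]
opening: 0.002
grip_force: 1.0
```

```bash
python3 -c "
from h import *
s=env.sense();print(s['tool_pos'],s['ft_force']);print(env.sign_off())"
```

```text
[ 0.57715396 -0.05750928  0.07607444] [ 0.41179461 -1.88613029  2.6625961 ]
the job is handed in; nothing more can be done
None
```

I slid the closed fingertips from the white dot to within about 1 mm of my camera estimate of the pointer mark, without lifting, and handed the job in with them still pressing the strip at about 2–3 N; the hand-in gave no pass or fail result.

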